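# Slide the well plate under the low reader bridge

### The arm

A 6-joint arm with a two-finger parallel gripper is mounted at the origin on the work surface. World frame = base frame: x ahead of the robot, y to its left, z up, the work surface at z = 0. Lengths are in m, angles in rad, forces in N, time in s.
With the tool pointing down it reaches from about 0.25 to 0.775 m from the base axis. Payload 4 kg.
Tool frame: the origin (TCP) lies on the centre line of the jaws, within the pads' length; the fingertips stand 17 mm ahead of it and the grasp point (between the pads) lies 2 mm behind it; z points along the fingers, y is the line along which they close (so a half turn about z gives the same grasp; the last joint's range is limited). The gripper opens to 94 mm and grips with 3 to 60 N. Pads are 16 mm wide; open, the fingers measure 119 mm over their backs; the gripper's body (75 mm by 177 mm) begins 78 mm behind the grasp point.
Start: joints at [-1.338, 0.087, 1.371, -0, 1.684, -0.103], TCP at [0.181, -0.519, 0.201] pointing down, gripper open.
Joint ranges: [-3.1, 3.1], [-0.76, 2.03], [0.27, 2.55], [-1.08, 4.22], [0.17, 2.65], [-2.57, 2.57]. Speed limits (rad/s): [2.79, 2.79, 3.14, 3.14, 3.14, 3.14].

### API

Orientations are given as [roll, pitch, yaw] about the fixed x, y, z axes, in that order (R = Rz(yaw) Ry(pitch) Rx(roll)).
In Python, from bench import robot gives the robot as it stands.
- The arm moves only by the tool servo_tool, never from a script. Its argument "plan" is a list of rows, each a list of 7 numbers: the shift along the tool's x, y, z normalised to -1 to 1, where 1 is 0.1 m, then the turn, a rotation vector about the tool's x, y, z normalised to -1 to 1, where 1 is pi/2 rad, then the finger opening in mm, from 0 to 94. In form: [[x, y, z, ax, ay, az, gripper], ...]. A call has 1 to 12 rows; each row is the pose to reach, as a shift and turn from the pose commanded when the call began, along the tool's axes at that moment; what a row does not reach only later rows make up. A row lasts 1/12 s, in which the tool goes at most 41.7 mm and 7.16 degrees, less where a joint would pass 70% of its speed; a pose out of reach is approached as far as the arm can. A call with a number of a shift or a turn outside -1 to 1 is refused whole. A call with a gripper value outside its range is refused whole. The fingers move at their own pace and stop on an object; the grip force is fixed at half the most. Time passes only in rows, so rows that repeat a pose let the fingers close. It gives the time, the measured TCP pose, the force, the opening and the grip force at its end, in the units of the state.
- robot.get_obs(): the state, without advancing time (a new reading comes with each control period).
- robot.snapshot(name): name is "scene" or "top"; returns the picture (420x560x3 uint8, red, green, blue); there is no depth.
- robot.camera_params(name): a dict with "camera_matrix" (3x3 intrinsics, pixels), "rvec" (rotation vector, rad) and "tvec" (3), from world to camera coordinates, as OpenCV has them. Camera axes: x right, y down, z forward; pixel columns grow to the right and rows downward; lengths in m; the calibration is good to about 2 mm. A picture is of the moment at which its call begins. camera_params takes no time and is no camera call.
- robot.close_job(): hands the job in; it is judged then, once.
Trained networks look in the newest picture that a camera, given by its name, has taken for a name from the list of things; names that differ only in an ending like _2 or _b are one class to them, and where a whole thing is asked for, a point or a joint stands for the part that bears it (a point fixed in the world has none). Each returns a list of dicts, best first, with "conf" (0 to 1); they miss things now and then, are a little off and sometimes report something else, mostly with a low value. They report only what shows in the picture. A call takes as long as a camera call. They do not tell look-alikes from the thing itself.
- robot.find_in(thing, camera): "extent" ([centre column, centre row, width, height] in pixels, round what is visible of it).
The state is a dict: "time": time; "joint_positions": joint angles; "qvel": joint speeds; "joint_torque": joint torques, N m; "tool_pos": TCP position; "ee_rot": TCP orientation; "wrist_force": force on the tool from outside, world axes, zero at the start; "wrist_torque": the same for the moment, N m; "width": finger opening in m; "finger_force": force on a finger pad.
Only numpy, scipy, OpenCV 4.12 (cv2) and the standard library are available. Lean on these libraries where they do the work, as an engineer would, in place of code of your own. Each camera call takes 0.05 s, during which the arm holds its last target. There are 200 camera calls.

### The job

Push the black 96-well plate along the bench with the fingertips, in through the open side under the low bridge of the white plate reader, until its leading short edge sits squarely against the red stop bar. Keep the plate flat on the bench all the way: do not pick it up or tip it. Leave the brown bottle, the jar and the pink tube rack where they stand, and finish with the hand clear.

Things in the scene. Friction and masses are not known exactly. Their poses are not given: they have to be found in the camera images.
- plate: black 96-well plate with pink wells, loose, flat on the bench: 128 long (its x) by 86 wide (its y) by 15 mm high, about 0.08 kg, solid upright sides. Origin at the centre of its underside, z up. It starts before the reader's open side, +x end towards the reader, up to 0.35 rad askew and 35 mm off the lane's centre line.
- reader: low white plate reader fixed to the bench: a bridge over a straight open lane (bare bench, no step) that runs along its +x; the plate enters from -x. Origin: on the bench on the lane's centre line, exactly where the plate's origin lies when home, axes then parallel. Beam: x = -20 to 44, y = -98 to 98 mm; underside 19 mm, flat top 49 mm above the bench.
- mouth (a point): middle of the opening's entry edge, on the bench, under the beam's front face (reader x = -20 mm). The opening is 98 mm wide, between solid legs (reader |y| = 49 to 98 mm), and 19 mm high: 4 mm headroom over the plate. When home, the plate still sticks out 44 mm on this side.
- stop (a point): middle of the face of the red stop bar, on the bench (reader x = +64 mm): 126 mm wide across the lane, 12 mm high, 12 mm thick, fixed, joined to the legs by two steel arms 12 mm high. The plate's leading short edge ends against it.
- bottle: brown bottle with a black cap, 50 mm across, 110 mm high, loose, standing; origin at the centre of its foot. Must stay where it is.
- jar: white jar with a blue cap, 54 mm across, 75 mm high, loose, standing; origin at the centre of its foot. Must stay where it is.
- rack: pink tube rack with eight holes, 100 (x) by 60 (y) by 30 mm high, loose; origin at the centre of its underside. Must stay where it is.
Mind the look-alikes: they are no part of the job. Several things have the shape of the plate; the one meant has the colours described above.

How it is judged:
By the outcome, as a careful person would: the job done as asked, in the order asked, and still so for the second after the job is handed in, with the robot touching nothing.
It also fails if it takes over 72 s, if anything falls off the work surface, if the arm or the gripper's body presses on something with over 40 N, if the wrist force passes 120 N, or if a joint passes its speed limit or range.

## Working session

There is one attempt and no reset: what is moved stays moved. The work goes in short steps, Python scripts to look and compute and a tool call to move; the robot and the scene stay as the last step left them, time stands still between calls to the robot, and variables do not carry over. Pictures are saved under pics/ and viewed, at most 10 in all, crops included, and the job is handed in when it is done.

Besides the shell and the picture viewer there is one more tool, called after "Request:" by a JSON object that holds its "name" and its "arguments". servo_tool: Moves the arm, as the interface text tells. Scaled input: -1 to 1 covers 0.1 m each way for a shift and pi/2 rad each way for a turn. Its arguments: {"type":"object","properties":{"plan":{"type":"array","items":{"type":"array","items":{"type":"number"}}}},"required":["plan"]}

```bash
mkdir -p pics
cat > h.py <<'E'
import numpy as np,cv2
from bench import robot
def cam(n):
    p=robot.camera_params(n);return np.array(p["camera_matrix"],float),np.array(p["rvec"],float).ravel(),np.array(p["tvec"],float).ravel()
def px2w(n,uv,z):
    K,r,t=cam(n);R=cv2.Rodrigues(r)[0];c=-R.T@t
    uv=np.atleast_2d(np.array(uv,float));d=(np.linalg.inv(K)@np.c_[uv,np.ones(len(uv))].T).T@R
    return c+d*((z-c[2])/d[:,2])[:,None]
def w2px(n,X):
    K,r,t=cam(n);return cv2.projectPoints(np.atleast_2d(np.array(X,float)),r,t,K,None)[0].reshape(-1,2)
def snap(n,f=None):
    im=np.array(robot.snapshot(n))
    if f: cv2.imwrite(f"pics/{f}.png",im[:,:,::-1])
    return im
E
python3 - <<'E'
from h import *
o=robot.get_obs();print(o["time"],o["tool_pos"],o["ee_rot"])
for n in("top","scene"):
    snap(n,n+"0");K,r,t=cam(n);print(n,K[0,0],-cv2.Rodrigues(r)[0].T@t)
    for th in("plate","reader","bottle","jar","rack"):
        for d in robot.find_in(th,n)[:4]:print(n,th,np.round(d["extent"]),round(d["conf"],2),np.round(px2w(n,d["extent"][:2],0.015)[0],3))
E
```

```text
0.0 [ 0.18109068 -0.51873784  0.20003127] [-3.13945258e+00 -2.10909158e-04  3.35766243e-01]
top 393.83555604519535 [ 0.52450819 -0.04113942  0.88703206]
top plate [341. 151.  63.  45.] 0.81 [ 0.717 -0.211  0.015]
top plate [305. 238.  64.  54.] 0.73 [ 0.524 -0.122  0.015]
top reader [191. 238.  52.  93.] 0.85 [0.532 0.128 0.015]
top bottle [448. 204.  40.  22.] 0.94 [ 0.591 -0.448  0.015]
top jar [100. 242.  42.  24.] 0.77 [0.53  0.326 0.015]
top rack [207. 115.  33.  47.] 0.91 [0.808 0.089 0.015]
top rack [448. 204.  38.  26.] 0.26 [ 0.592 -0.449  0.015]
scene 449.59344620412105 [ 1.04325788 -0.29029123  0.89344906]
scene plate [252. 205.  63.  40.] 0.94 [ 0.53  -0.123  0.015]
scene plate [130. 201.  57.  38.] 0.77 [ 0.396 -0.372  0.015]
scene plate [252. 298.  63.  60.] 0.56 [ 0.733 -0.214  0.015]
scene reader [345. 168.  75.  80.] 0.58 [0.534 0.119 0.015]
scene bottle [122. 280.  31.  36.] 0.63 [ 0.579 -0.44   0.015]
scene jar [412. 135.  29.  36.] 0.68 [0.519 0.323 0.015]
scene rack [399. 270.  53.  58.] 0.6 [0.812 0.089 0.015]
```

View pics/top0.png

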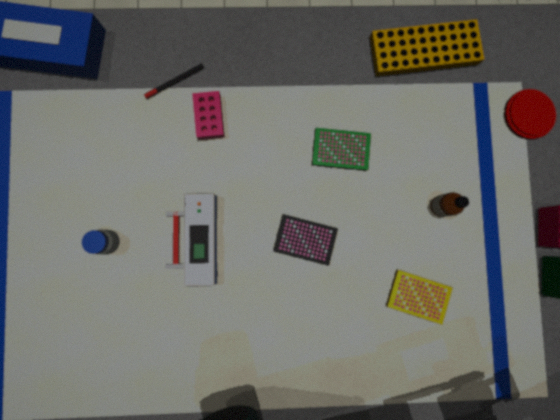

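View pics/scene0.png

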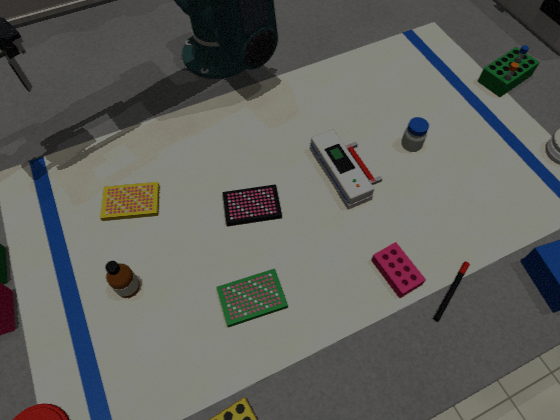

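The black plate is centred near (305,238) in top. The reader's beam spans columns 184–216, with the red bar at about column 176, so the lane runs along world +y. Next I'll fit silhouettes.

```bash
cat > fit.py <<'E'
from h import *
from scipy.optimize import minimize
S=4
def box(x0,x1,y0,y1,z0,z1): return np.array([[x,y,z] for x in(x0,x1) for y in(y0,y1) for z in(z0,z1)])
PL=box(-.064,.064,-.043,.043,0,.015); BAR=box(.064,.076,-.063,.063,0,.012); BEAM=box(-.02,.044,-.098,.098,.019,.049)
def place(B,p):
    c,s=np.cos(p[2]),np.sin(p[2]);return B@np.array([[c,s,0],[-s,c,0],[0,0,1]])+[p[0],p[1],0]
def ren(n,X):
    h=cv2.convexHull(w2px(n,X).astype(np.float32)).reshape(-1,2)
    m=np.zeros((420*S,560*S),np.uint8);cv2.fillConvexPoly(m,np.round(((h+.5)*S-.5)*16).astype(np.int32),255,shift=4)
    return cv2.resize(m,(560,420),interpolation=cv2.INTER_AREA)/255.
def near(n,p,r=45):
    m=np.zeros((420,560),np.float32);u=w2px(n,[[p[0],p[1],.01]])[0];cv2.circle(m,tuple(int(v) for v in u),r,1,-1);return m
def red(im):
    f=im.astype(float);return np.clip((f[...,0]-f[...,1:].max(2)-25)/70,0,1)
def dark(im):  # plate: min channel well below bench, filled
    m=np.clip((150-im.min(2).astype(float))/80,0,1);return cv2.morphologyEx(m,cv2.MORPH_CLOSE,np.ones((5,5)))
def fit(B,masks,p0):
    c=lambda p:sum(np.abs(ren(n,place(B,p))-m).sum() for n,m in masks.items())
    best=None
    s0=np.array([[0,0,0],[.01,0,0],[0,.01,0],[0,0,.1]])
    p=np.array(p0,float)
    for k in(1,.5,.3): 
        r=minimize(c,p,method="Nelder-Mead",options=dict(initial_simplex=p+s0*k,xatol=1e-5,fatol=.01,maxiter=150));p=r.x
    return p,r.fun
def masks(kind,p,cams=("top","scene"),ims=None):
    return {n:(red if kind=="bar" else dark)(ims[n])*near(n,p,30 if kind=="bar" else 48) for n in cams}
def plate(p0,ims):
    return {c:fit(PL,masks("pl",p0,c,ims),p0) for c in [("top",),("scene",),("top","scene")]}
E
python3 - <<'E'
from fit import *
ims={n:cv2.imread(f"pics/{n}0.png")[:,:,::-1] for n in("top","scene")}
p0=[.524,-.122,1.35]
for c,v in plate(p0,ims).items(): print("plate",c,np.round(v[0],4),v[1]); P=v[0]
b0=[.53,.095,1.57]
for cs in [("top",),("scene",),("top","scene")]:
    ms={n:red(ims[n])*near(n,[.53,.165],38) for n in cs}
    R,f=fit(BAR,ms,b0);print("reader",cs,np.round(R,4),f)
c,s=np.cos(R[2]),np.sin(R[2]);d=P[:2]-R[:2];print("plate in reader",d@[c,s],d@[-s,c],P[2]-R[2])
out=[]
for n in ims:
    big=cv2.resize(ims[n][:,:,::-1],None,fx=4,fy=4,interpolation=cv2.INTER_CUBIC)
    for B,p,col in((PL,P,(0,255,0)),(BAR,R,(255,255,0)),(BEAM,R,(255,0,0))):
        h=cv2.convexHull(w2px(n,place(B,p)).astype(np.float32)).reshape(-1,2)
        cv2.polylines(big,[np.round((h+.5)*4).astype(np.int32)],True,col,1)
    x,y=(160,185) if n=="top" else (210,125)
    out.append(big[y*4:y*4+420,x*4:x*4+780] if n=="top" else big[y*4:y*4+420,x*4:x*4+780])
cv2.imwrite("pics/ov.png",cv2.resize(np.vstack(out),None,fx=.7,fy=.7))
E
```

```text
plate ('top',) [ 0.5215 -0.1228  1.2903] 1189.9879901960785
plate ('scene',) [ 0.5245 -0.1232  1.2901] 1718.6644607843136
plate ('top', 'scene') [ 0.5227 -0.1231  1.2878] 2974.541176470588
reader ('top',) [0.5383 0.0946 1.5641] 179.73501400560227
reader ('scene',) [0.5218 0.0958 1.5363] 161.7173669467787
reader ('top', 'scene') [0.5288 0.0941 1.5361] 352.2927170868347
plate in reader -0.21721851016985974 -0.00136658743819631 -0.24828788573346672
```

View pics/ov.png

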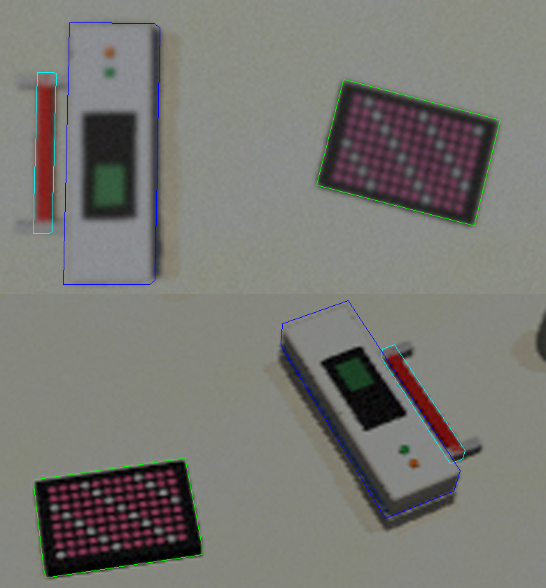

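The plate fit is tight. The reader fit is loose because the arms hide the ends of the red bar, so I'll refit the reader on beam edges.

```bash
cat > rd.py <<'E'
from fit import *
from scipy.ndimage import map_coordinates,gaussian_filter
def segs(n):
    x0,x1,y=-.02,.044,.098
    T=[((x0,-y,.049),(x0,y,.049)),((x1,-y,.049),(x1,y,.049)),((x0,-y,.049),(x1,-y,.049)),((x0,y,.049),(x1,y,.049))]
    T+=[((.064,-.05,.012),(.064,.05,.012)),((.076,-.05,.012),(.076,.05,.012))]
    if n=="scene": T+=[((x1,-y,0),(x1,-y,.049)),((x0,-y,0),(x0,-y,.049)),((x0,-y,0),(x1,-y,0))]
    return np.array(T)
def rfit(n,im,p0):
    def g(s):
        f=gaussian_filter(im.astype(float),(s,s,0));return np.sqrt(sum(np.gradient(f[...,c],axis=a)**2 for c in range(3) for a in(0,1)))
    p=np.array(p0,float);t=np.linspace(0.02,.98,60)[:,None]
    for s,k in((2,1),(1,.5),(.7,.2)):
        G=np.minimum(g(s),25)
        def c(p):
            tot=0
            for a,b in segs(n):
                u=w2px(n,place(a+(b-a)*t,p));tot-=map_coordinates(G,[u[:,1],u[:,0]],order=1).mean()*np.linalg.norm(b-a)
            return tot
        best=None
        for dy in np.linspace(-.06,.06,5)*k:
            r=minimize(c,p+[0,0,dy],method="Nelder-Mead",options=dict(initial_simplex=p+[0,0,dy]+np.array([[0,0,0],[.008,0,0],[0,.008,0],[0,0,.04]])*k,xatol=1e-5,fatol=1e-5))
            if best is None or r.fun<best.fun:best=r
        p=best.x
    return p,best.fun
if __name__=="__main__":
    ims={n:cv2.imread(f"pics/{n}0.png")[:,:,::-1] for n in("top","scene")}
    PP={"top":[.5215,-.1228,1.2903],"scene":[.5245,-.1232,1.2901]};out=[]
    for n in ims:
        R,f=rfit(n,ims[n],[.53,.0945,1.55]);P=np.array(PP[n]);c,s=np.cos(R[2]),np.sin(R[2]);d=P[:2]-R[:2]
        print(n,np.round(R,4),f,"plate in reader",np.round([d@[c,s],d@[-s,c],P[2]-R[2]],4))
        big=cv2.resize(ims[n][:,:,::-1],None,fx=5,fy=5,interpolation=cv2.INTER_CUBIC)
        for a,b in segs(n):
            u=np.round((w2px(n,place(np.array([a,b]),R))+.5)*5).astype(int);cv2.line(big,tuple(map(int,u[0])),tuple(map(int,u[1])),(255,0,0),1)
        x,y=(160,185) if n=="top" else (300,125)
        out.append(big[y*5:y*5+540,x*5:x*5+390])
    cv2.imwrite("pics/ov2.png",np.hstack(out))
E
python3 rd.py
```

```text
Traceback (most recent call last):
  File "rd.py", line 30, in <module>
    R,f=rfit(n,ims[n],[.53,.0945,1.55]);P=np.array(PP[n]);c,s=np.cos(R[2]),np.sin(R[2]);d=P[:2]-R[:2]
        ~~~~^^^^^^^^^^^^^^^^^^^^^^^^^^^
  File "rd.py", line 22, in rfit
    r=minimize(c,p+[0,0,dy],method="Nelder-Mead",options=dict(initial_simplex=p+[0,0,dy]+np.array([[0,0,0],[.008,0,0],[0,.008,0],[0,0,.04]])*k,xatol=1e-5,fatol=1e-5))
  File "rd.py", line 18, in c
    u=w2px(n,place(a+(b-a)*t,p));tot-=map_coordinates(G,[u[:,1],u[:,0]],order=1).mean()*np.linalg.norm(b-a)
  File "h.py", line 10, in w2px
    K,r,t=cam(n);return cv2.projectPoints(np.atleast_2d(np.array(X,float)),r,t,K,None)[0].reshape(-1,2)
          ~~~^^^
  File "h.py", line 4, in cam
    p=robot.camera_params(n);return np.array(p["camera_matrix"],float),np.array(p["rvec"],float).ravel(),np.array(p["tvec"],float).ravel()
ValueError: time passes only in moves, steps and waits
```

Too many camera_params calls; I'll cache them.

```bash
sed -i 's/^def cam/import functools\n@functools.cache\ndef cam/' h.py; python3 rd.py
```

```text
top [0.5325 0.0933 1.5552] -11.631885100224382 plate in reader [-0.2162  0.0077 -0.2649]
scene [0.5323 0.0922 1.5521] -18.765948528814278 plate in reader [-0.2155  0.0038 -0.262 ]
```

View pics/ov2.png

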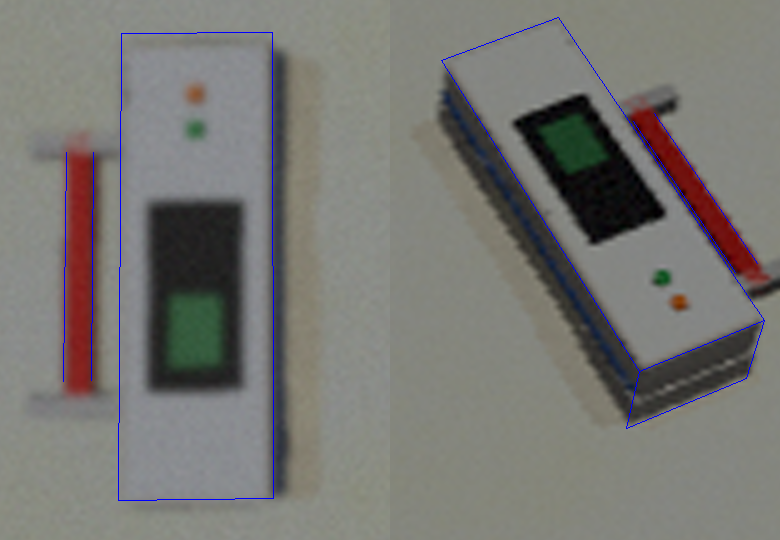

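Overlay check: the beam edges match in both views, and the red bar sits at about column 176 in top. In the reader frame the plate is at about (-216, +5) mm, -0.26 rad. The plan is to bring the tool square to the lane behind the plate, with the fingers 30 mm apart. The -y finger touches first and turns the plate square, then I push on.

Request:
{"name": "servo_tool", "arguments": {"plan": [[1,-0.4,0,0,0,-0.777,30],[1,-0.4,0,0,0,-0.777,30],[1,-0.4,0,0,0,-0.777,30],[1,-0.4,0,0,0,-0.777,30],[1,-0.4,0,0,0,-0.777,30],[1,-0.4,0,0,0,-0.777,30],[1,-0.4,0,0,0,-0.777,30],[1,-0.4,0,0,0,-0.777,30],[1,-0.4,0,0,0,-0.777,30],[1,-0.4,0,0,0,-0.777,30],[1,-0.4,0,0,0,-0.777,30],[1,-0.4,0,0,0,-0.777,30]]}}

```text
time: 1.6
tool_pos: [0.2625, -0.4486, 0.2013]
ee_rot: [3.142, 0.0, 1.554]
wrist_force: [-0.5, 0.4, 0.3]
width: 0.03
finger_force: 0.0
```

```bash
cat > go.py <<'E'
import sys
from fit import *
from scipy.spatial.transform import Rotation as Ro
RD=np.array([.5324,.0928,1.5545])
def toR(p): 
    c,s=np.cos(RD[2]),np.sin(RD[2]);d=np.array(p[:2])-RD[:2];return np.array([d@[c,s],d@[-s,c]])
def go(x,y,z,yaw=0):
    c,s=np.cos(RD[2]),np.sin(RD[2]);o=robot.get_obs();R=Ro.from_euler("xyz",o["ee_rot"])
    w=np.array([RD[0]+c*x-s*y,RD[1]+s*x+c*y,z]);d=R.inv().apply(w-o["tool_pos"])/.1
    rv=(R.inv()*Ro.from_euler("xyz",[np.pi,0,RD[2]+yaw])).as_rotvec()/(np.pi/2)
    print("t",round(o["time"],2),"tcp in reader",np.round(toR(o["tool_pos"]),4),o["tool_pos"][2].round(4),"F",np.round(o["wrist_force"],1));print("shift",np.round(d,3),"turn",np.round(rv,3))
if __name__=="__main__": go(*map(float,sys.argv[1:]))
E
python3 go.py -.315 .008 .2
```

```text
t 1.6 tcp in reader [-0.5457  0.2611] 0.2013 F [-0.5  0.4  0.3]
shift [2.309 2.529 0.012] turn [ 0.  0. -0.]
```

Request:
{"name": "servo_tool", "arguments": {"plan": [[0.4,0.45,0,0,0,0,30],[0.8,0.87,0,0,0,0,30],[0.9,1,0,0,0,0,30],[0.9,1,0,0,0,0,30]]}}

```text
time: 1.93
tool_pos: [0.3672, -0.3565, 0.2014]
ee_rot: [3.139, -0.002, 1.559]
wrist_force: [-0.3, 0.6, -0.4]
width: 0.03
finger_force: 0.0
```

Request:
{"name": "servo_tool", "arguments": {"plan": [[0.3,0.3,0,0,0,0,30],[0.6,0.6,0,0,0,0,30],[0.9,0.9,0,0,0,0,30],[0.9,1,0,0,0,0,30],[0.9,1,0,0,0,0,30]]}}

```text
time: 2.35
tool_pos: [0.467, -0.2702, 0.2009]
ee_rot: [3.141, 0.0, 1.559]
wrist_force: [-0.2, 0.9, 0.6]
width: 0.03
finger_force: 0.0
```

Request:
{"name": "servo_tool", "arguments": {"plan": [[0.2,0.2,0.3,0,0,0,30],[0.4,0.4,0.6,0,0,0,30],[0.51,0.53,0.9,0,0,0,30],[0.51,0.53,1,0,0,0,30],[0.51,0.53,1,0,0,0,30]]}}

```text
time: 2.77
tool_pos: [0.5158, -0.2211, 0.0971]
ee_rot: [-3.134, -0.003, 1.555]
wrist_force: [-1.3, 0.2, 0.5]
width: 0.0299
finger_force: 0.0
```

```bash
python3 go.py -.315 .008 .0225
```

```text
t 2.77 tcp in reader [-0.3142  0.0114] 0.0971 F [-1.3  0.2  0.5]
shift [-0.01   0.04   0.746] turn [-0.005 -0.002  0.001]
```

Request:
{"name": "servo_tool", "arguments": {"plan": [[0,0.04,0.25,0,0,0,30],[0,0.04,0.5,0,0,0,30],[0,0.04,0.7,0,0,0,30],[0,0.04,0.745,0,0,0,30],[0,0.04,0.745,0,0,0,30],[0,0.04,0.745,0,0,0,30]]}}

```text
time: 3.27
tool_pos: [0.5233, -0.2231, 0.0289]
ee_rot: [3.139, 0.002, 1.555]
wrist_force: [0.1, 0.1, -0.2]
width: 0.0302
finger_force: 0.0
```

Request:
{"name": "servo_tool", "arguments": {"plan": [[0.05,0,0,0,0,0,30],[0.1,0,0,0,0,0,30],[0.15,0,0,0,0,0,30],[0.19,0,0,0,0,0,30],[0.23,0,0,0,0,0,30],[0.27,0,0,0,0,0,30],[0.31,0,0,0,0,0,30],[0.35,0,0,0,0,0,30],[0.39,0,0,0,0,0,30],[0.42,0,0,0,0,0,30],[0.45,0,0,0,0,0,30],[0.45,0,0,0,0,0,30]]}}

```text
time: 4.27
tool_pos: [0.5234, -0.1757, 0.0266]
ee_rot: [-3.141, -0.0, 1.557]
wrist_force: [0.6, 0.0, -0.4]
width: 0.0299
finger_force: 0.0
```

```bash
cat > look.py <<'E'
import sys
from go import *
# plate pose per camera, blacking out the arm is not possible: fit on pink wells+dark only near plate
x,y,yaw=map(float,sys.argv[1:4]);c,s=np.cos(RD[2]),np.sin(RD[2])
p0=[RD[0]+c*x-s*y,RD[1]+s*x+c*y,RD[2]+yaw]
off={"top":[.0015,-.0003],"scene":[-.0015,.0001]}  # cancels the cameras' mutual offset
for n in("top","scene"):
    im=snap(n,f"{sys.argv[4]}_{n}");p,f=fit(PL,{n:dark(im)*near(n,p0,48)},p0)
    p[:2]+=off[n];print(n,"plate in reader",np.round(toR(p),4),"yaw",round(p[2]-RD[2],4),"cost",round(f))
E
python3 go.py -.27 .008 .0225; python3 look.py -.195 .003 -.1 a
```

```text
t 4.27 tcp in reader [-0.2687  0.0046] 0.0266 F [ 0.6  0.  -0.4]
shift [-0.013 -0.034  0.041] turn [-0.    -0.     0.001]
top plate in reader [-0.2253  0.0088] yaw -0.2743 cost 1613
scene plate in reader [-0.2195  0.007 ] yaw -0.2611 cost 2708
```

View pics/a_scene.png

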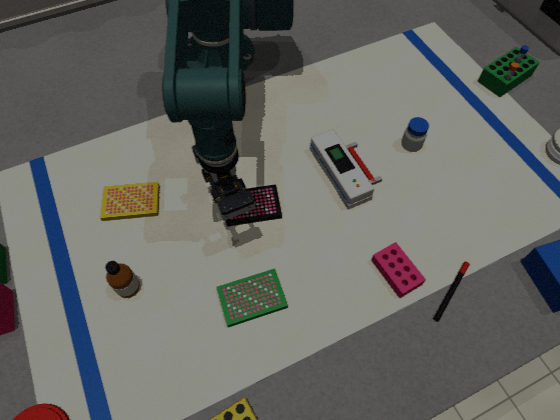

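Run:
```python
import cv2,numpy as np
f=lambda n,x,y:cv2.resize(cv2.imread(f"pics/{n}.png")[y:y+75,x:x+100],None,fx=4,fy=4,interpolation=cv2.INTER_CUBIC)
cv2.imwrite("pics/cmp.png",np.vstack([np.hstack([f("scene0",200,165),f("a_scene",200,165)]),np.hstack([f("top0",260,200),f("a_top",260,200)])]))
```

```text
(no output)
```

View pics/cmp.png

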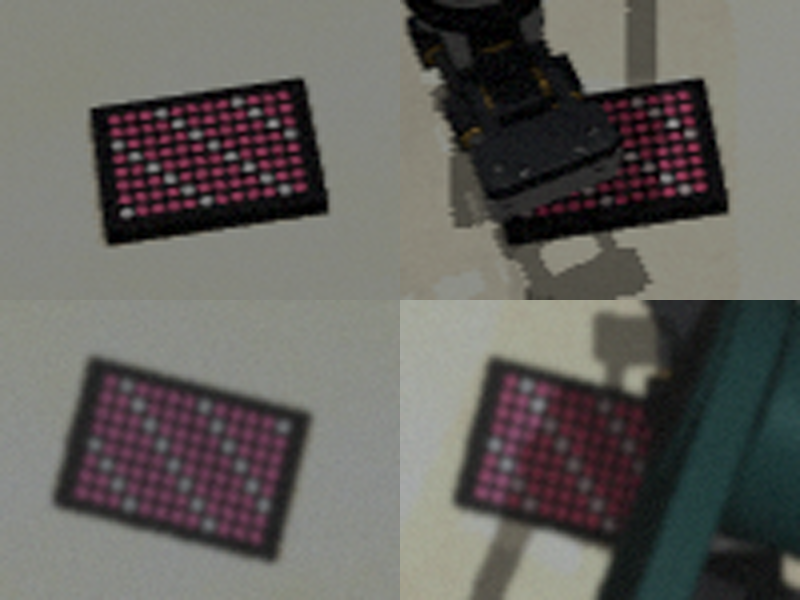

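Run:
```python
from go import *
for _ in range(3):
    o=robot.get_obs();print(o["time"],np.round(o["tool_pos"],4),np.round(o["ee_rot"],4),np.round(o["wrist_force"],2),np.round(o["joint_positions"],4),o["width"])
    snap("top")
t=o["tool_pos"]
for z in(0,.1,.12,.2): print(z,w2px("scene",[[t[0],t[1],z]]),w2px("top",[[t[0],t[1],z]]))
```

```text
4.3667 [ 0.5235 -0.1763  0.0267] [3.1416e+00 3.0000e-04 1.5565e+00] [ 0.22  0.51 -0.  ] [-4.2740e-01  1.9190e-01  1.6084e+00 -3.0000e-04  1.3412e+00 -4.1310e-01] 0.02977490418157735
4.4167 [ 0.5235 -0.1765  0.0267] [3.1415e+00 3.0000e-04 1.5563e+00] [ 0.13 -0.38  0.53] [-4.2760e-01  1.9190e-01  1.6083e+00 -2.0000e-04  1.3412e+00 -4.1310e-01] 0.030006842487209185
4.4667 [ 0.5235 -0.1765  0.0267] [3.1415e+00 2.0000e-04 1.5561e+00] [-0.11 -0.94  0.21] [-4.2780e-01  1.9200e-01  1.6082e+00 -2.0000e-04  1.3412e+00 -4.1310e-01] 0.029856335734759345
0 [[230.14280011 214.68626443]] [[328.38098981 237.67796529]]
0.1 [[225.20578653 190.90134849]] [[335.97117411 237.50733867]]
0.12 [[224.10928666 185.61877091]] [[337.72532482 237.46790553]]
0.2 [[219.28733816 162.38820084]] [[345.75660462 237.28736312]]
```

Run:
```python
from go import *
t=robot.get_obs()["tool_pos"]
for dx in(.0885,):
  for dy in(-.0375,.0375):
    for dz in(.08,.12): print(dx,dy,dz,np.round(w2px("scene",[[t[0]+dx,t[1]+dy,t[2]+dz]])[0],1))
F=box(.015,.0275,-.008,.008,-.017,.06);F[:,:2]+=t[:2];F[:,2]+=t[2]
G=F-[.0425,0,0]
im=cv2.resize(cv2.imread("pics/a_scene.png")[165:240,200:300],None,fx=8,fy=8,interpolation=cv2.INTER_CUBIC)
for B in(F,G):
    h=cv2.convexHull(w2px("scene",B).astype(np.float32)).reshape(-1,2);cv2.polylines(im,[np.round((h+.5-[200,165])*8).astype(np.int32)],True,(0,255,0),1)
cv2.polylines(im,[np.round((w2px("scene",place(PL[[1,3,7,5]],[.523,-.1231,1.29]))+.5-[200,165])*8).astype(np.int32)],True,(255,255,0),1)
cv2.imwrite("pics/f.png",im)
```

```text
0.0885 -0.0375 0.08 [224.  229.6]
0.0885 -0.0375 0.12 [221.6 219.7]
0.0885 0.0375 0.08 [258.5 215.3]
0.0885 0.0375 0.12 [257.5 205. ]
```

View pics/f.png

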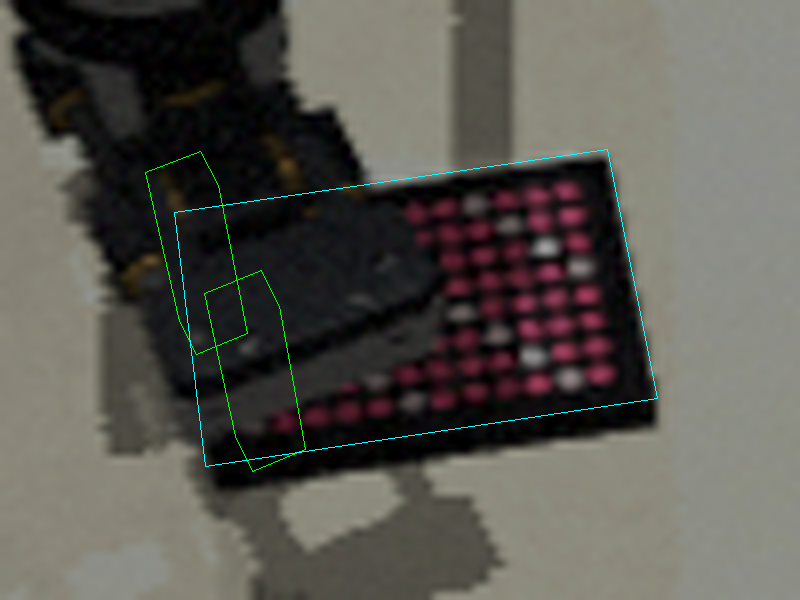

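The plate hasn't moved and there was no contact force, though the fingers read as overlapping it. In the picture the hand looks about 40 mm higher than the readings say. I'll back off behind the plate and feel for the bench.

Request:
{"name": "servo_tool", "arguments": {"plan": [[0,0,-0.2,0,0,0,30],[0,0,-0.2,0,0,0,30],[-0.3,0,-0.2,0,0,0,30],[-0.55,0,-0.2,0,0,0,30],[-0.55,0,-0.1,0,0,0,30],[-0.55,0,0,0,0,0,30],[-0.55,0,0,0,0,0,30],[-0.55,0,0,0,0,0,30]]}}

```text
time: 5.18
tool_pos: [0.5216, -0.2299, 0.0249]
ee_rot: [-3.139, -0.002, 1.557]
wrist_force: [0.5, -0.3, -0.2]
width: 0.0304
finger_force: 0.0
```

```bash
python3 go.py -.32 .008 .0225; python3 look.py -.216 .005 -.26 b
python3 - <<'E'
import cv2,numpy as np
f=lambda n,x,y:cv2.resize(cv2.imread(f"pics/{n}.png")[y:y+100,x:x+67],None,fx=6,fy=6,interpolation=cv2.INTER_CUBIC)
cv2.imwrite("pics/b2.png",np.hstack([f("b_scene",185,150),f("b_top",305,190)])[:600,:800])
E
```

```text
t 5.18 tcp in reader [-0.3229  0.0056] 0.0249 F [ 0.5 -0.3 -0.2]
shift [ 0.029 -0.024  0.024] turn [-0.002 -0.001  0.002]
top plate in reader [-0.2177  0.0064] yaw -0.2616 cost 1258
scene plate in reader [-0.2493  0.0144] yaw -0.246 cost 2363
```

View pics/b2.png

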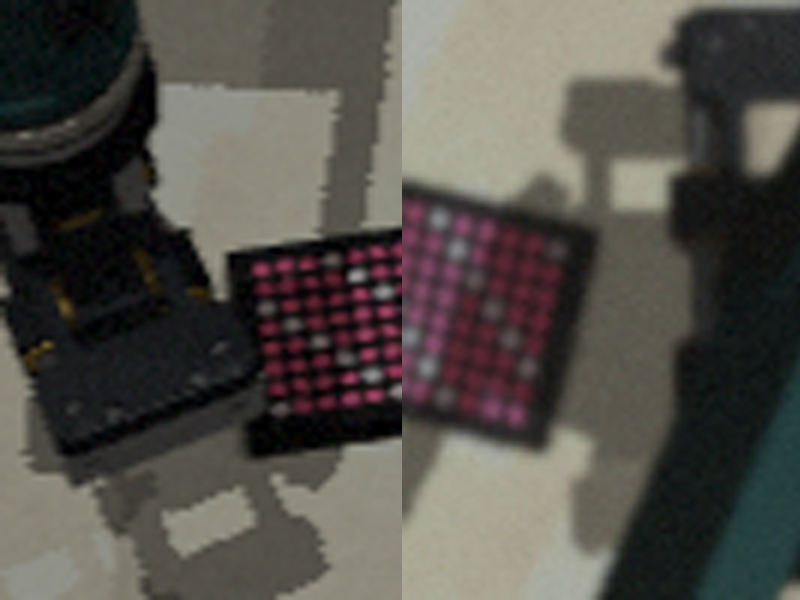

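Request:
{"name": "servo_tool", "arguments": {"plan": [[0,0,0.02,0,0,0,30],[0,0,0.04,0,0,0,30],[0,0,0.06,0,0,0,30],[0,0,0.06,0,0,0,30],[0,0,0.06,0,0,0,30]]}}

```text
time: 5.7
tool_pos: [0.5226, -0.2312, 0.0206]
ee_rot: [-3.141, -0.0, 1.556]
wrist_force: [0.1, -0.3, -0.7]
width: 0.0302
finger_force: 0.0
```

Request:
{"name": "servo_tool", "arguments": {"plan": [[0,0,0.02,0,0,0,30],[0,0,0.04,0,0,0,30],[0,0,0.04,0,0,0,30],[0,0,0.04,0,0,0,30]]}}

```text
time: 6.03
tool_pos: [0.5225, -0.2313, 0.0164]
ee_rot: [-3.141, -0.0, 1.556]
wrist_force: [-1.0, -0.6, 0.6]
width: 0.0297
finger_force: 0.0
```

There's no contact at a reported tip height of -0.6 mm, so the height reading is biased. I'll carry on down in guarded steps.

Request:
{"name": "servo_tool", "arguments": {"plan": [[0,0,0.025,0,0,0,30],[0,0,0.05,0,0,0,30],[0,0,0.05,0,0,0,30],[0,0,0.05,0,0,0,30]]}}

```text
time: 6.37
tool_pos: [0.5224, -0.2312, 0.0113]
ee_rot: [-3.141, -0.0, 1.556]
wrist_force: [0.7, 0.5, 0.7]
width: 0.0299
finger_force: 0.0
```

Request:
{"name": "servo_tool", "arguments": {"plan": [[0,0,0.025,0,0,0,30],[0,0,0.05,0,0,0,30],[0,0,0.05,0,0,0,30]]}}

```text
time: 6.62
tool_pos: [0.5222, -0.2311, 0.006]
ee_rot: [-3.141, -0.0, 1.556]
wrist_force: [-0.3, 0.0, 0.4]
width: 0.0303
finger_force: 0.0
```

Request:
{"name": "servo_tool", "arguments": {"plan": [[0,0,0.025,0,0,0,30],[0,0,0.04,0,0,0,30],[0,0,0.04,0,0,0,30]]}}

```text
time: 6.87
tool_pos: [0.5223, -0.2312, 0.0022]
ee_rot: [-3.141, -0.0, 1.556]
wrist_force: [0.1, 0.1, 0.4]
width: 0.0302
finger_force: 0.0
```

Request:
{"name": "servo_tool", "arguments": {"plan": [[0,0,0.025,0,0,0,30],[0,0,0.05,0,0,0,30],[0,0,0.05,0,0,0,30]]}}

```text
time: 7.12
tool_pos: [0.5223, -0.2311, -0.003]
ee_rot: [-3.141, -0.0, 1.556]
wrist_force: [-0.4, -0.9, 0.6]
width: 0.0297
finger_force: 0.0
```

Request:
{"name": "servo_tool", "arguments": {"plan": [[0,0,0.02,0,0,0,30],[0,0,0.04,0,0,0,30],[0,0,0.04,0,0,0,30]]}}

```text
time: 7.37
tool_pos: [0.5228, -0.2314, -0.004]
ee_rot: [3.141, 0.0, 1.556]
wrist_force: [-3.8, 2.4, 9.1]
width: 0.0299
finger_force: 5.0
```

Request:
{"name": "servo_tool", "arguments": {"plan": [[0,0,0.02,0,0,0,30],[0,0,0.03,0,0,0,30],[0,0,0.03,0,0,0,30]]}}

```text
time: 7.62
tool_pos: [0.5228, -0.2315, -0.0042]
ee_rot: [3.141, 0.001, 1.557]
wrist_force: [-9.0, 4.3, 21.9]
width: 0.03
finger_force: 11.1
```

Bench contact comes at a reported z of about -4 mm, so the true height is roughly 21 mm above the reading. I'll lift 5 mm and check the hand's xy against the images.

Request:
{"name": "servo_tool", "arguments": {"plan": [[0,0,-0.06,0,0,0,30],[0,0,-0.12,0,0,0,30],[0,0,-0.12,0,0,0,30],[0,0,-0.12,0,0,0,30]]}}

```text
time: 7.95
tool_pos: [0.5228, -0.2315, 0.0027]
ee_rot: [3.141, 0.0, 1.556]
wrist_force: [0.4, -0.4, -0.1]
width: 0.0297
finger_force: 0.0
```

```bash
python3 go.py -.32 .008 .002
python3 - <<'E'
from go import *
o=robot.get_obs();t=np.array(o["tool_pos"])+[0,0,.021];R=Ro.from_euler("xyz",o["ee_rot"])
out=[]
for n,(x,y) in(("scene",(185,150)),("top",(315,185))):
    im=cv2.resize(snap(n,"c_"+n)[y:y+100,x:x+67,::-1],None,fx=6,fy=6,interpolation=cv2.INTER_CUBIC)
    for B,col in((box(-.0375,.0375,-.0885,.0885,-.12,-.08),(255,255,0)),(box(-.008,.008,.015,.0275,-.06,.017),(0,255,0)),(box(-.008,.008,-.0275,-.015,-.06,.017),(0,255,0))):
        W=R.apply(B)+t
        for i,j in((0,1),(0,2),(0,4),(1,3),(1,5),(2,3),(2,6),(3,7),(4,5),(4,6),(5,7),(6,7)):
            u=np.round((w2px(n,W[[i,j]])+.5-[x,y])*6).astype(int);cv2.line(im,tuple(map(int,u[0])),tuple(map(int,u[1])),col,1)
    out.append(np.clip(im.astype(float)*1.6,0,255).astype(np.uint8)[:,:400])
cv2.imwrite("pics/c2.png",np.hstack(out))
E
```

```text
t 7.95 tcp in reader [-0.3244  0.0043] 0.0027 F [ 0.4 -0.4 -0.1]
shift [ 0.044 -0.037  0.007] turn [0.    0.    0.001]
```

View pics/c2.png

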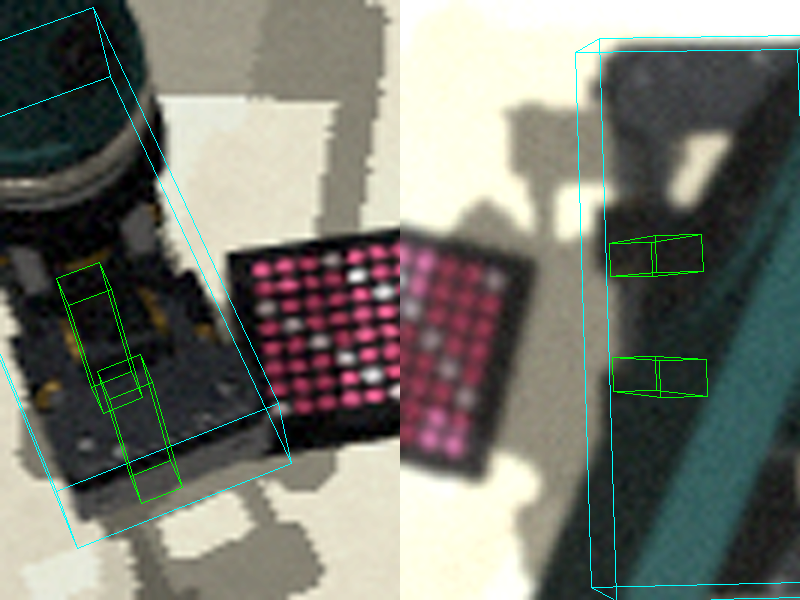

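The hand's xy agrees with the picture to a few millimetres, and the tips are now about 6 mm above the bench. I'll push forward.

Request:
{"name": "servo_tool", "arguments": {"plan": [[0.08,-0.03,0,0,0,0,30],[0.16,-0.04,0,0,0,0,30],[0.22,-0.04,0,0,0,0,30],[0.28,-0.04,0,0,0,0,30],[0.34,-0.04,0,0,0,0,30],[0.39,-0.04,0,0,0,0,30],[0.44,-0.04,0,0,0,0,30],[0.49,-0.04,0,0,0,0,30],[0.54,-0.04,0,0,0,0,30],[0.59,-0.04,0,0,0,0,30],[0.62,-0.04,0,0,0,0,30],[0.62,-0.04,0,0,0,0,30]]}}

```text
time: 9.05
tool_pos: [0.5196, -0.1685, 0.0027]
ee_rot: [-3.142, -0.0, 1.557]
wrist_force: [0.1, 0.7, -0.0]
width: 0.03
finger_force: 0.0
```

```bash
cat > look2.py <<'E'
import sys
from go import *
# plate fit on its leading edge only: sample image edges of the front half (free of the arm)
x,y,yaw=map(float,sys.argv[1:4]);tag=sys.argv[4];c,s=np.cos(RD[2]),np.sin(RD[2])
front=float(sys.argv[5]) if len(sys.argv)>5 else -.01
p0=np.array([RD[0]+c*x-s*y,RD[1]+s*x+c*y,RD[2]+yaw]);off={"top":[.0015,-.0003],"scene":[-.0015,.0001]}
for n in("top","scene"):
    im=snap(n,f"{tag}_{n}").astype(float);blue=cv2.GaussianBlur(im.min(2),(0,0),.6)
    pk=np.clip((im[...,0]-im[...,1]-15)/40,0,1)  # pink wells, arm has none
    # wells field: 12x8 at 9 mm: about 104 x 68 mm in outline at z=.015, closed; only p0-free
    q=place(np.array([[0,0,.015]]),p0);m=cv2.morphologyEx(pk,cv2.MORPH_CLOSE,np.ones((5,5)))*near(n,p0,42)
    pts=np.argwhere(m>.5)[:,::-1]
    W=toRp=np.array([toR(v) for v in px2w(n,pts,.015)+np.r_[off[n],0]])
    r=cv2.minAreaRect((W*1e3).astype(np.float32));print(n,"pink rect mm",np.round(r[0],1),np.round(r[1],1),"ang",round(r[2],2),"leading x",np.percentile(W[:,0],98).round(4),"y",np.percentile(W[:,1],[2,98]).round(4),"n",len(pts))
E
python3 go.py -.25 .008 .002; python3 look2.py -.19 .003 0 d;python3 look.py -.185 .003 0 d
```

```text
t 9.05 tcp in reader [-0.2615  0.0086] 0.0027 F [ 0.1  0.7 -0. ]
shift [0.115 0.006 0.007] turn [-0.    -0.     0.002]
top pink rect mm [-178.8   13.3] [68.8 94.9] ang 82.48 leading x -0.1313 y [-0.0205  0.047 ] n 839
scene pink rect mm [-168.6   12.8] [68.4 78.1] ang 83.51 leading x -0.1312 y [-0.0203  0.0454] n 727
top plate in reader [-0.2035  0.0165] yaw -0.1225 cost 2008
scene plate in reader [-0.2174  0.0165] yaw -0.0622 cost 2864
```

```bash
cat > pk.py <<'E'
import sys
from go import *
# pose from pink wells: line fits of leading/side outlines are avoided; instead match the well block rectangle with the arm side free
OFF={"top":[.0015,-.0003],"scene":[-.0015,.0001]}
def pose(n,im,p0,xmin=-.054):
    """maximise contrast: known footprint at z=.015, only plate-frame x>xmin used; black rim vs bench outside"""
    im=im.astype(float);g=np.clip((im.min(2)-50)/80,0,1);g=cv2.GaussianBlur(g,(0,0),.6)
    pk=np.clip((im[...,0]-im[...,1]-15)/40,0,1)
    def S(f,p,xy,z): 
        u=w2px(n,place(np.c_[xy,np.full(len(xy),z)],p)).astype(np.float32);return cv2.remap(f.astype(np.float32),u[:,:1],u[:,1:],cv2.INTER_LINEAR).mean()
    ys=np.linspace(-.04,.04,60);xs=np.linspace(xmin,.06,60)
    def c(p):
        t=0
        for d,sg in((.004,1),(.002,.5)):
            t-=S(g,p,np.c_[np.full(60,.064+d),ys],.015 if n=="scene" else .0)*sg-S(g,p,np.c_[np.full(60,.064-d),ys],.015)*sg
            for w in(-1,1): t-=S(g,p,np.c_[xs,np.full(60,w*(.043+d))],.0 if (n=="scene" and w<0) else .012)*sg*.6-S(g,p,np.c_[xs,np.full(60,w*(.043-d))],.015)*sg*.6
        X,Y=np.meshgrid(np.arange(-5.5,6)*.009,np.arange(-3.5,4)*.009);q=np.c_[X.ravel(),Y.ravel()];q=q[q[:,0]>xmin]
        t-=1.0*(S(pk,p,q,.015)-S(pk,p,q+.0045,.015)); return t
    best=None
    for dx in(-.012,-.004,.004,.012):
      for dy in(-.006,0,.006):
        for da in(-.06,0,.06):
          q=np.array(p0)+[dx,dy,da];r=minimize(c,q,method="Nelder-Mead",options=dict(initial_simplex=q+np.array([[0,0,0],[.003,0,0],[0,.003,0],[0,0,.03]]),maxiter=120,xatol=5e-5,fatol=1e-4))
          if best is None or r.fun<best.fun:best=r
    p=best.x.copy();p[:2]+=OFF[n];return np.r_[toR(p),p[2]-RD[2]],best.fun
def W(x,y,a):
    c,s=np.cos(RD[2]),np.sin(RD[2]);return [RD[0]+c*x-s*y,RD[1]+s*x+c*y,RD[2]+a]
if __name__=="__main__":
    x,y,a=map(float,sys.argv[1:4]);xm=float(sys.argv[5]) if len(sys.argv)>5 else -.054
    for n in sys.argv[6].split(",") if len(sys.argv)>6 else("top","scene"):
        import os
        f=f"pics/{sys.argv[4]}_{n}.png" if sys.argv[4]!="0" else f"pics/{n}0.png"
        im=cv2.imread(f)[:,:,::-1] if os.path.exists(f) else snap(n,f"{sys.argv[4]}_{n}")
        p,c=pose(n,im,W(x,y,a),xm);print(n,np.round(p,4),round(c,2))
E
time python3 pk.py -.216 .005 -.26 0; python3 pk.py -.216 .005 -.26 0 0; python3 pk.py -.187 .014 -.13 d 0
```

```text
top [-0.2158  0.006  -0.2662] -3.18
scene [-0.2158  0.0061 -0.267 ] -3.39
top [-0.2159  0.0059 -0.266 ] -3.19
scene [-0.2158  0.006  -0.2625] -3.4
top [-0.1837  0.0145 -0.1308] -3.21
scene [-0.1834  0.0145 -0.1284] -3.32
real	0m42.994s
user	0m43.466s
sys	0m0.101s
```

The plate now moves properly. Fits from both cameras agree on (-183.5, +14.5) mm at -0.13 rad. Next I'll set the hand square to the plate, fingers 50 mm apart, and push along its heading, which brings y back. After that I'll curve to straight.

Request:
{"name": "servo_tool", "arguments": {"plan": [[-0.15,0,0,0,0,0,30],[-0.25,0,0,0,0,0.03,50],[-0.25,-0.08,0,0,0,0.083,50],[-0.25,-0.165,0,0,0,0.083,50],[-0.15,-0.165,0,0,0,0.083,50],[-0.04,-0.165,0,0,0,0.083,50],[-0.04,-0.165,0,0,0,0.083,50],[-0.04,-0.165,0,0,0,0.083,50]]}}

```text
time: 9.92
tool_pos: [0.5032, -0.1719, 0.0028]
ee_rot: [3.141, 0.0, 1.429]
wrist_force: [0.1, 0.1, -0.7]
width: 0.0502
finger_force: 0.0
```

Request:
{"name": "servo_tool", "arguments": {"plan": [[0.04,0,0,0,0,0,50],[0.08,0,0,0,0,0,50],[0.12,0,0,0,0,0,50],[0.17,0,0,0,0,0,50],[0.22,0,0,0,0,0,50],[0.27,0,0,0,0,0,50],[0.32,0,0,0,0,0,50],[0.37,0,0,0,0,0,50],[0.41,0,0,0,0,0,50],[0.45,0,0,0,0,0,50],[0.48,0,0,0,0,0,50],[0.48,0,0,0,0,0,50]]}}

```text
time: 10.92
tool_pos: [0.51, -0.1248, 0.0026]
ee_rot: [-3.141, -0.0, 1.427]
wrist_force: [-0.5, 0.6, 0.3]
width: 0.0501
finger_force: 0.0
```

```bash
python3 go.py -.2 .016 .002 -.13; python3 pk.py -.145 .0095 -.13 e 0
```

```text
t 10.92 tcp in reader [-0.2179  0.0189] 0.0026 F [-0.5  0.6  0.3]
shift [0.181 0.006 0.006] turn [-0.    -0.     0.001]
top [-0.1452  0.0097 -0.1295] -3.19
scene [-0.1451  0.0098 -0.1275] -3.34
```

It went as planned. Now 35 mm straight, then the curve.

Request:
{"name": "servo_tool", "arguments": {"plan": [[0.04,0,0,0,0,0,50],[0.09,0,0,0,0,0,50],[0.14,0,0,0,0,0,50],[0.19,0,0,0,0,0,50],[0.24,0,0,0,0,0,50],[0.29,0,0,0,0,0,50],[0.33,0,0,0,0,0,50],[0.35,0,0,0,0,0,50]]}}

```text
time: 11.68
tool_pos: [0.515, -0.0902, 0.0027]
ee_rot: [-3.142, -0.0, 1.427]
wrist_force: [-0.1, -0.5, 0.1]
width: 0.0499
finger_force: 0.2
```

Request:
{"name": "servo_tool", "arguments": {"plan": [[0.056,0.011,0,0,0,-0.01,50],[0.113,0.021,0,0,0,-0.02,50],[0.17,0.03,0,0,0,-0.031,50],[0.227,0.039,0,0,0,-0.041,50],[0.284,0.046,0,0,0,-0.051,50],[0.34,0.053,0,0,0,-0.061,50],[0.398,0.058,0,0,0,-0.071,50],[0.455,0.063,0,0,0,-0.081,50],[0.455,0.063,0,0,0,-0.081,50]]}}

```text
time: 12.43
tool_pos: [0.528, -0.0456, 0.0027]
ee_rot: [3.141, -0.001, 1.555]
wrist_force: [-0.9, -0.1, -0.8]
width: 0.0501
finger_force: 0.0
```

```bash
python3 go.py -.072 0 .002 0; python3 pk.py -.066 .0025 0 f -.04 top; python3 pk.py -.066 .0025 0 f -.04 scene
```

```text
t 12.43 tcp in reader [-0.1384  0.0022] 0.0027 F [-0.9 -0.1 -0.8]
shift [0.664 0.022 0.007] turn [ 0. -0.  0.]
top [-0.0773  0.0022  0.0006] -1.22
scene [-0.0706  0.0026 -0.0025] -2.12
```

Request:
{"name": "servo_tool", "arguments": {"plan": [[0.05,0.015,0,0,0,0,50],[0.1,0.03,0,0,0,0,50],[0.15,0.05,0,0,0,0,50],[0.2,0.07,0,0,0,0,50],[0.25,0.09,0,0,0,0,50],[0.3,0.11,0,0,0,0,50],[0.35,0.13,0,0,0,0,50],[0.4,0.15,0,0,0,0,50],[0.45,0.17,0,0,0,0,50],[0.5,0.18,0,0,0,0,50],[0.55,0.2,0,0,0,0,50],[0.58,0.2,0,0,0,0,50]]}}

```text
time: 13.53
tool_pos: [0.5492, 0.0116, 0.0027]
ee_rot: [3.141, -0.0, 1.554]
wrist_force: [-0.5, -0.3, 0.2]
width: 0.0497
finger_force: 0.4
```

Request:
{"name": "servo_tool", "arguments": {"plan": [[0.02,0,0,0,0,0,50],[0.04,0,0,0,0,0,50],[0.05,0,0,0,0,0,50],[0.05,0,0,0,0,0,50]]}}

```text
time: 13.87
tool_pos: [0.5489, 0.0161, 0.0027]
ee_rot: [3.141, -0.0, 1.553]
wrist_force: [0.4, -0.2, 0.1]
width: 0.0501
finger_force: 0.1
```

Request:
{"name": "servo_tool", "arguments": {"plan": [[0.01,0,0,0,0,0,50],[0.02,0,0,0,0,0,50],[0.02,0,0,0,0,0,50],[0.02,0,0,0,0,0,50]]}}

```text
time: 14.2
tool_pos: [0.549, 0.0178, 0.0027]
ee_rot: [3.141, 0.0, 1.553]
wrist_force: [-0.4, -1.5, 0.7]
width: 0.0498
finger_force: 0.3
```

```bash
python3 go.py -.072 0 .002 0
```

```text
t 14.2 tcp in reader [-0.0747 -0.0178] 0.0027 F [-0.4 -1.5  0.7]
shift [ 0.027 -0.178  0.007] turn [ 0.     0.    -0.001]
```

I mis-scaled the sideways shift: 0.2 is 20 mm, not 2 mm. I'll back off and look before finishing.

Request:
{"name": "servo_tool", "arguments": {"plan": [[-0.15,0,0,0,0,0,50],[-0.3,0,0,0,0,0,50],[-0.6,0,-0.3,0,0,0,50],[-0.9,-0.1,-0.6,0,0,0,50],[-1,-0.18,-0.9,0,0,0,50],[-1,-0.18,-1,0,0,0,50],[-1,-0.18,-1,0,0,0,50]]}}

```text
time: 14.78
tool_pos: [0.5318, -0.0828, 0.1069]
ee_rot: [3.133, 0.001, 1.551]
wrist_force: [1.1, 0.0, -0.2]
width: 0.0502
finger_force: 0.0
```

Request:
{"name": "servo_tool", "arguments": {"plan": [[-0.3,0,0,0,0,0,50],[-0.6,0,0,0,0,0,50],[-0.9,0,0,0,0,0,50],[-1,0,0,0,0,0,50]]}}

```text
time: 15.12
tool_pos: [0.5268, -0.1835, 0.1002]
ee_rot: [-3.139, -0.0, 1.552]
wrist_force: [-0.5, -0.3, 0.5]
width: 0.0501
finger_force: 0.0
```

```bash
python3 go.py -.17 0 .002 0
python3 - <<'E'
from go import *
o=[]
for n,(x,y) in(("scene",(285,120)),("top",(165,185))):
    im=snap(n,"g_"+n)[y:y+100,x:x+67,::-1];o.append(cv2.resize(im,None,fx=6,fy=6,interpolation=cv2.INTER_CUBIC)[:,:400])
cv2.imwrite("pics/g2.png",np.clip(np.hstack(o)*1.4,0,255).astype(np.uint8))
# rear edge of plate (dark region before the beam): fit outline of visible part
OFF={"top":[.0015,-.0003],"scene":[-.0015,.0001]}
for n in("top","scene"):
    im=cv2.imread(f"pics/g_{n}.png")[:,:,::-1];pk=np.clip((im[...,0].astype(float)-im[...,1]-15)/40,0,1)
    p=RD+[0,0,0];u=w2px(n,[[RD[0]-.0007,RD[1]-.042,.015]])[0];m=np.zeros((420,560),np.float32);cv2.circle(m,tuple(int(v) for v in u),24,1,-1)
    dk=(im.min(2)<85)*m
    pts=np.argwhere((pk*m)>.5)[:,::-1];W=np.array([toR(v) for v in px2w(n,pts,.015)+np.r_[OFF[n],0]])
    W=W[W[:,0]<-.018]
    print(n,len(W),"pink x",np.percentile(W[:,0],[2,98]).round(4),"y",np.percentile(W[:,1],[1,99]).round(4))
E
```

```text
t 15.12 tcp in reader [-0.2764  0.0011] 0.1002 F [-0.5 -0.3  0.5]
shift [1.064 0.011 0.982] turn [-0.002 -0.    -0.002]
top 237 pink x [-0.0524 -0.0217] y [-0.039  0.029]
scene 170 pink x [-0.0529 -0.0198] y [-0.038   0.0292]
```

View pics/g2.png

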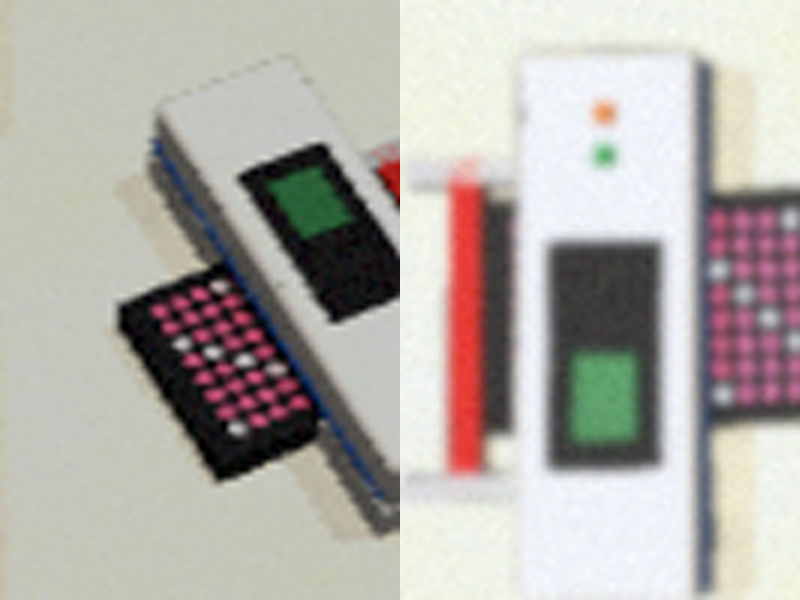

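The plate is almost home. It lies square in the lane about 5 mm to the -y side, rear pink edge at -52.5 mm, leading edge by the bar (top crop column ~487 against the bar's 483). I'll do a final, centred, force-checked square push.

Request:
{"name": "servo_tool", "arguments": {"plan": [[0.3,0.06,0.1,0,0,0,50],[0.6,0.06,0.3,0,0,0,50],[0.9,0.06,0.5,0,0,0,50],[1,0.06,0.5,0,0,0,50],[1,0.06,0.5,0,0,0,50]]}}

```text
time: 15.63
tool_pos: [0.5335, -0.0775, 0.0504]
ee_rot: [-3.137, -0.002, 1.559]
wrist_force: [-0.0, -0.2, 0.1]
width: 0.0497
finger_force: 0.0
```

Request:
{"name": "servo_tool", "arguments": {"plan": [[0.3,0,0.15,0,0,0,50],[0.6,0,0.3,0,0,0,50],[0.65,0,0.45,0,0,0,50],[0.65,0,0.48,0,0,0,50],[0.65,0,0.48,0,0,0,50],[0.65,0,0.48,0,0,0,50]]}}

```text
time: 16.13
tool_pos: [0.5372, -0.0179, 0.0058]
ee_rot: [3.14, 0.001, 1.553]
wrist_force: [0.1, 0.3, 0.2]
width: 0.05
finger_force: 0.0
```

```bash
python3 go.py -.075 -.005 .0025 0
```

```text
t 16.13 tcp in reader [-0.1107 -0.0066] 0.0058 F [0.1 0.3 0.2]
shift [ 0.357 -0.017  0.033] turn [ 0.001  0.001 -0.001]
```

Request:
{"name": "servo_tool", "arguments": {"plan": [[0.08,0,0.02,0,0,0,50],[0.16,0,0.02,0,0,0,50],[0.24,0,0.02,0,0,0,50],[0.3,0,0.02,0,0,0,50],[0.34,0,0.02,0,0,0,50],[0.36,0,0.02,0,0,0,50],[0.37,0,0.02,0,0,0,50],[0.37,0,0.02,0,0,0,50]]}}

```text
time: 16.8
tool_pos: [0.5368, 0.0192, 0.0029]
ee_rot: [-3.141, 0.002, 1.554]
wrist_force: [-1.5, -4.6, 2.9]
width: 0.0504
finger_force: 1.9
```

Request:
{"name": "servo_tool", "arguments": {"plan": [[0.01,0,0,0,0,0,50],[0.02,0,0,0,0,0,50],[0.02,0,0,0,0,0,50],[0.02,0,0,0,0,0,50]]}}

```text
time: 17.13
tool_pos: [0.5365, 0.0195, 0.0029]
ee_rot: [-3.14, 0.004, 1.553]
wrist_force: [-1.9, -6.9, 3.2]
width: 0.05
finger_force: 3.6
```

Request:
{"name": "servo_tool", "arguments": {"plan": [[0.01,0,0,0,0,0,50],[0.015,0,0,0,0,0,50],[0.015,0,0,0,0,0,50],[0.015,0,0,0,0,0,50]]}}

```text
time: 17.47
tool_pos: [0.5362, 0.0198, 0.0029]
ee_rot: [-3.14, 0.007, 1.553]
wrist_force: [-3.5, -10.9, 3.9]
width: 0.05
finger_force: 5.0
```

It stalled firmly against the stop at 11 N. I'll retreat straight back, lift and verify.

Request:
{"name": "servo_tool", "arguments": {"plan": [[-0.1,0,0,0,0,0,50],[-0.3,0,0,0,0,0,50],[-0.6,0,-0.2,0,0,0,50],[-0.9,0,-0.6,0,0,0,50],[-1,0,-1,0,0,0,50],[-1,0,-1,0,0,0,50],[-1,0,-1,0,0,0,50]]}}

```text
time: 18.05
tool_pos: [0.5383, -0.0778, 0.107]
ee_rot: [3.132, 0.0, 1.551]
wrist_force: [-0.0, 0.5, 0.8]
width: 0.05
finger_force: 0.0
```

Request:
{"name": "servo_tool", "arguments": {"plan": [[-0.3,0,0,0,0,0,50],[-0.6,0,0,0,0,0,50],[-0.9,0,0,0,0,0,50],[-1,0,0,0,0,0,50]]}}

```text
time: 18.38
tool_pos: [0.5325, -0.1783, 0.1002]
ee_rot: [-3.139, -0.001, 1.551]
wrist_force: [0.7, 0.6, 0.5]
width: 0.0497
finger_force: 0.0
```

```bash
cat > fin.py <<'E'
from go import *
OFF={"top":[.0015,-.0003],"scene":[-.0015,.0001]}
# fit the wells' pattern and rim of the rear, visible strip (reader x<-.022)
X,Y=np.meshgrid(np.arange(-5.5,-2.6)*.009,np.arange(-3.5,4)*.009);q=np.c_[X.ravel(),Y.ravel()]
ys=np.linspace(-.039,.039,50);xs=np.linspace(-.06,-.032,20)
for n in("top","scene"):
    im=snap(n,"h_"+n).astype(float);g=cv2.GaussianBlur(np.clip((im.min(2)-50)/80,0,1),(0,0),.6);pk=np.clip((im[...,0]-im[...,1]-15)/40,0,1)
    def S(f,p,xy,z):
        u=w2px(n,place(np.c_[xy,np.full(len(xy),z)],p)).astype(np.float32);return cv2.remap(f.astype(np.float32),u[:,:1],u[:,1:],cv2.INTER_LINEAR).mean()
    def c(p):
        t=-(S(pk,p,q,.015)-S(pk,p,q+[-.0045,.0045],.015))
        for d in(.002,.004):
            t-=S(g,p,np.c_[np.full(50,-.064-d),ys],0)-S(g,p,np.c_[np.full(50,-.064+d),ys],.015)
            for w in(-1,1): t-=.6*(S(g,p,np.c_[xs,np.full(20,w*(.043+d))],0)-S(g,p,np.c_[xs,np.full(20,w*(.043-d))],.015))
        return t
    b=None
    for dx in(-.004,0,.004):
      for dy in(-.003,0,.003):
        for da in(-.04,0,.04):
          p0=RD+[.004+dy,dx,da];r=minimize(c,p0,method="Nelder-Mead",options=dict(initial_simplex=p0+np.array([[0,0,0],[.002,0,0],[0,.002,0],[0,0,.02]]),maxiter=120))
          if b is None or r.fun<b.fun:b=r
    p=b.x.copy();p[:2]+=OFF[n];print(n,np.round(np.r_[toR(p),p[2]-RD[2]],4),round(b.fun,2))
    if n=="top":
        for th,e in(("bottle",(448,204)),("jar",(100,242)),("rack",(207,115))):print(th,[np.round(d["extent"]) for d in robot.find_in(th,n)[:1]],e)
E
python3 fin.py
```

```text
top [ 0.0001 -0.0031  0.0229] -4.14
bottle [array([449., 203.,  38.,  20.])] (448, 204)
jar [array([ 99., 241.,  36.,  21.])] (100, 242)
rack [array([208., 114.,  32.,  47.])] (207, 115)
scene [-0.0006 -0.0035  0.0201] -3.56
```

Position is fine, and the bottle, jar and rack haven't moved. The plate's yaw reads +0.02, so I'll compare edge angles directly to see whether that's real or a bias in the reader's yaw.

```bash
cat > ang.py <<'E'
from go import *
import sys
def line(n,im,f,a,b,z,w=.006,N=41):
    # a,b reader-frame segment ends; find sub-pixel edge across it along reader x, return slope of x over y
    c,s=np.cos(RD[2]),np.sin(RD[2]);ds=np.linspace(-w,w,61);P=[]
    for y in np.linspace(a[1],b[1],N):
        pts=np.array([[RD[0]+c*(a[0]+d)-s*y,RD[1]+s*(a[0]+d)+c*y,z] for d in ds]);u=w2px(n,pts).astype(np.float32)
        v=cv2.remap(f.astype(np.float32),u[:,:1],u[:,1:],cv2.INTER_CUBIC).ravel();g=np.abs(np.gradient(v));g[g<g.max()*.4]=0
        P.append([y,a[0]+(g*ds).sum()/g.sum()])
    P=np.array(P);k=np.polyfit(P[:,0],P[:,1],1);r=P[:,1]-np.polyval(k,P[:,0]);ok=np.abs(r)<2*r.std()+1e-9;k=np.polyfit(P[ok,0],P[ok,1],1)
    return "yaw %.4f x0 %.4f rms %.4f"%(-k[0],k[1],r[ok].std())
tag=sys.argv[1];y0=float(sys.argv[2])
for n in("top","scene"):
  for t in({f"pics/{tag}_{n}.png",f"pics/{n}0.png"}):
    im=cv2.imread(t)[:,:,::-1].astype(float);r=im[...,0]-im[...,1];m=im.min(2)
    print(t)
    if n=="top":print("  bar far",line(n,im,r,(.076,-.04),(.076,.04),.012),"| bar near",line(n,im,r,(.064,-.035),(.064,.035),.012,.005))
    print("  beam near top",line(n,im,m,(-.02,-.09),(-.02,.09),.049,.004),"| beam far top",line(n,im,m,(.044,-.09),(.044,-.06),.049,.004))
    if tag in t: print("  plate rear",line(n,im,m,(-.064,y0-.037),(-.064,y0+.037),.008))
E
python3 ang.py h -.003
```

```text
pics/h_top.png
  bar far yaw 0.0048 x0 0.0754 rms 0.0001 | bar near yaw 0.0073 x0 0.0643 rms 0.0001
  beam near top yaw 0.0017 x0 -0.0194 rms 0.0002 | beam far top yaw -0.0301 x0 0.0457 rms 0.0005
  plate rear yaw 0.0173 x0 -0.0642 rms 0.0003
pics/top0.png
  bar far yaw 0.0043 x0 0.0754 rms 0.0001 | bar near yaw 0.0039 x0 0.0645 rms 0.0001
  beam near top yaw 0.0014 x0 -0.0197 rms 0.0002 | beam far top yaw 0.0090 x0 0.0430 rms 0.0007
pics/scene0.png
  beam near top yaw 0.0053 x0 -0.0196 rms 0.0003 | beam far top yaw 0.0119 x0 0.0428 rms 0.0007
pics/h_scene.png
  beam near top yaw 0.0052 x0 -0.0196 rms 0.0003 | beam far top yaw 0.0140 x0 0.0428 rms 0.0008
  plate rear yaw 0.0072 x0 -0.0654 rms 0.0003
```

The reader's true yaw is about +0.005, so the plate is still roughly 0.01 rad off square, with its +y corner slightly back. I'll do one more press weighted to the +y side.

Request:
{"name": "servo_tool", "arguments": {"plan": [[0.3,-0.12,0.1,0,0,-0.003,40],[0.6,-0.12,0.3,0,0,-0.003,40],[0.9,-0.12,0.5,0,0,-0.003,40],[1,-0.12,0.5,0,0,-0.003,40],[1,-0.12,0.5,0,0,-0.003,40]]}}

```text
time: 19.05
tool_pos: [0.5219, -0.0724, 0.0513]
ee_rot: [-3.138, -0.002, 1.563]
wrist_force: [0.1, 0.1, 0.8]
width: 0.0404
finger_force: 0.0
```

Request:
{"name": "servo_tool", "arguments": {"plan": [[0.3,0,0.15,0,0,0,40],[0.6,0,0.3,0,0,0,40],[0.65,0,0.45,0,0,0,40],[0.65,0,0.5,0,0,0,40],[0.65,0,0.5,0,0,0,40],[0.65,0,0.5,0,0,0,40]]}}

```text
time: 19.55
tool_pos: [0.525, -0.0123, 0.0037]
ee_rot: [3.14, 0.001, 1.557]
wrist_force: [0.4, -1.1, 0.0]
width: 0.0401
finger_force: 0.0
```

```bash
python3 go.py -.0735 .009 .0025 .0045
```

```text
t 19.55 tcp in reader [-0.1052  0.0057] 0.0037 F [ 0.4 -1.1  0. ]
shift [ 0.317 -0.032  0.012] turn [ 0.001  0.001 -0.001]
```

Request:
{"name": "servo_tool", "arguments": {"plan": [[0.08,0,0,0,0,0,40],[0.16,0,0,0,0,0,40],[0.22,0,0,0,0,0,40],[0.27,0,0,0,0,0,40],[0.3,0,0,0,0,0,40],[0.32,0,0,0,0,0,40],[0.33,0,0,0,0,0,40],[0.33,0,0,0,0,0,40]]}}

```text
time: 20.22
tool_pos: [0.5244, 0.0203, 0.003]
ee_rot: [-3.141, 0.003, 1.558]
wrist_force: [-1.8, -3.8, 2.1]
width: 0.0403
finger_force: 2.3
```

Request:
{"name": "servo_tool", "arguments": {"plan": [[0.01,0,0,0,0,0,40],[0.02,0,0,0,0,0,40],[0.02,0,0,0,0,0,40],[0.02,0,0,0,0,0,40]]}}

```text
time: 20.55
tool_pos: [0.5242, 0.0204, 0.003]
ee_rot: [-3.141, 0.007, 1.558]
wrist_force: [-3.0, -9.1, 2.7]
width: 0.0402
finger_force: 4.3
```

```bash
python3 go.py -.0735 .009 .0025 .0045
```

```text
t 20.55 tcp in reader [-0.0725  0.007 ] 0.003 F [-3.  -9.1  2.7]
shift [-0.01  -0.02   0.005] turn [-0.001  0.004 -0.001]
```

Request:
{"name": "servo_tool", "arguments": {"plan": [[-0.1,0,0,0,0,0,40],[-0.3,0,0,0,0,0,40],[-0.6,0,-0.2,0,0,0,40],[-0.9,0,-0.6,0,0,0,40],[-1,0,-1,0,0,0,40],[-1,0,-1,0,0,0,40],[-1,0,-1,0,0,0,40]]}}

```text
time: 21.13
tool_pos: [0.5261, -0.0778, 0.107]
ee_rot: [3.133, 0.001, 1.556]
wrist_force: [0.4, -0.3, 0.1]
width: 0.0402
finger_force: 0.0
```

Request:
{"name": "servo_tool", "arguments": {"plan": [[-0.3,0,0,0,0,0,40],[-0.6,0,0,0,0,0,40],[-0.9,0,0,0,0,0,40],[-1,0,0,0,0,0,40]]}}

```text
time: 21.47
tool_pos: [0.5208, -0.1782, 0.1002]
ee_rot: [-3.139, -0.001, 1.556]
wrist_force: [0.9, 1.3, -0.4]
width: 0.0403
finger_force: 0.0
```

```bash
sed -i 's/"h_"/"i_"/' fin.py; python3 fin.py; python3 ang.py i -.003 | grep -A4 i_
```

```text
top [ 0.0009 -0.0039 -0.0027] -4.18
bottle [array([449., 206.,  41.,  25.])] (448, 204)
jar [array([101., 241.,  36.,  23.])] (100, 242)
rack [array([208., 116.,  31.,  46.])] (207, 115)
scene [-0.0003 -0.0036  0.0123] -3.52
pics/i_top.png
  bar far yaw 0.0054 x0 0.0754 rms 0.0001 | bar near yaw 0.0059 x0 0.0643 rms 0.0001
  beam near top yaw 0.0014 x0 -0.0194 rms 0.0002 | beam far top yaw 0.0229 x0 0.0419 rms 0.0005
  plate rear yaw 0.0001 x0 -0.0637 rms 0.0002
pics/top0.png
--
pics/i_scene.png
  beam near top yaw 0.0060 x0 -0.0196 rms 0.0003 | beam far top yaw 0.0139 x0 0.0427 rms 0.0007
  plate rear yaw 0.0062 x0 -0.0650 rms 0.0003
```

Average yaw is now within about 0.003 rad of the reader's, x is about 0, it's pressed on the stop, and the hand is clear. Handing in.

```bash
python3 -c "
from bench import robot
print(robot.close_job())"
```

```text
the job is handed in; nothing more can be done
None
```

The black plate is pushed flat into the reader and sits square against the red stop bar by my camera fits: yaw within about 0.005 rad, x within about 1 mm, and about 4 mm to the -y side of the lane centre. The bottle, jar and rack did not visibly move, the hand is clear, and the job was handed in at about 22 s; no verdict came back.

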